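Fetch a spacer from the tilt-out bin

TASK

Tilt the wide bin of the bench bin units well forward on its bottom pivot, take the hexagonal steel spacer out of it and set it down (do not drop it) lying in the aluminium tray. Leave the two half-width bins shut and do not knock over the jar beside the tray; the wide bin may be left tilted out.

Things in the scene. Friction and masses are not known exactly. Their poses are not given: they have to be found in the camera images.
- wide_unit: Fixed grey metal bin unit, 125 (x) x 184 (y) x 156 mm high, holding ONE wide bin. Origin: centre of its underside, on the bench; x runs from its front (facing -x, roughly to the robot) to its back, y along its width. The bin's pivot line is parallel to y at x = -60, z = 25 mm. Its roof (150 to 156 mm high) covers only x = -15 to 65 mm: the gap between bin front and roof is open above.
- wide_bin (a joint): Tilt of the wide bin, rad: 0 shut (front upright), grows as its top comes forward (-x of the unit), stop at 1.25. Friction hinge, about 0.25 N m (3 N at the top): it stays where it is left. To open it, put closed fingers down behind its front, in the gap before the roof, draw them forward along an arc about the pivot line and finally press down.
- wide_bin_pivot (a point): Middle of the pivot line: the inner corner of the wide bin's front and floor. Its axes turn with the bin; shut, x points to the back, z up. Black plastic, walls 3 to 4 mm. Front's inner face: plane x = 0, z = 0 to 90 mm; inner floor: plane z = 0, x = 0 to 75 mm; inner width 166 mm. The side walls slope straight from 90 mm high at the front to 10 mm at the low back wall.
- wide_bin_lip (a point): Middle of the upper edge of the wide bin's pull lip; moves with the bin. The lip is as wide as the bin (172 mm), 4 mm thick and flares forward at 45 degrees above the front, from the front's top edge to this point, 21 mm forward of and 108 mm above the pivot line when shut.
- spacer_center (a point): Centre of the spacer: plain steel hexagonal bar with a black bore, 30 mm across flats, 35 mm across corners, 46 mm long (y axis), about 0.2 kg. It starts inside the wide bin, lying along the bin's width on the floor just behind the front, near mid-width; as the bin tilts it stays in the corner between front and floor. Its two flat ends can be gripped.
- tray: Loose open aluminium tray, 120 (x) x 170 (y) x 25 mm high, walls and floor 4 mm, 0.7 kg, on the bench in front of the twin unit. Origin: centre of its underside; z up.
- twin_unit: Fixed bin unit of the same size and build as the wide unit (same origin and axes), holding TWO half-width bins side by side.
- twin_bin_left (a joint): Tilt of the half-width bin on the +y side of the twin unit, rad: 0 shut, may start up to 0.1 ajar, 1.25 fully out. Not to be opened.
- twin_bin_right (a joint): Tilt of the half-width bin on the -y side of the twin unit, as the other.
- jar: Loose upright jar with a black lid, 60 mm in diameter, 85 mm high, standing on the robot's side of the tray. Origin: centre of its underside; z is its axis.
Things that resemble listed ones, but are neither listed nor needed, are in the scene too. Of the things that look like the part that bears spacer_center, the largest one is meant.

How it is judged (in metres and radians):
On the way:
1. the wide bin is tilted out by more than 0.7 rad with the spacer still in it (value of joint wide_bin above 0.7 rad and distance between spacer_center and wide_bin_lip below 0.14 m and z of spacer_center in the frame of wide_unit above 0.03 m), for 0.2 s.
At the end, for the whole second after the job is handed in: The spacer lies at rest on the tray's floor inside its walls, on its side (centre 12 to 24 mm above the tray's underside), the tray is flat (within 0.1 rad), the jar stands (within 0.3 rad) and both half-width bins are still shut (below 0.3 rad). The wide bin may be at any angle (x of spacer_center in the frame of tray between -0.056 and 0.056 m and y of spacer_center in the frame of tray between -0.081 and 0.081 m and z of spacer_center in the frame of tray between 0.012 and 0.024 m and angle between tray's own z axis and vertical below 0.1 rad and angle between jar's own z axis and vertical below 0.3 rad and value of joint each of twin_bin_left, twin_bin_right below 0.3 rad and linear speed of spacer below 0.03 m/s); the robot touches nothing.
It fails at once if a half-width bin is tilted out by more than 0.3 rad (value of joint any of twin_bin_left, twin_bin_right above 0.3 rad).
It fails at once if the jar is knocked over (leans by more than 0.5 rad) (angle between jar's own z axis and vertical above 0.5 rad).
It fails at once if the spacer is dropped or thrown (faster than 0.8 m/s with the fingers off it: a fall of over 30 mm) (linear speed of spacer above 0.8 m/s and contact force between the fingers and spacer below 0.2 N).
It also fails if it takes over 54 s, if anything falls off the work surface, if the arm or the gripper's body presses on something with over 40 N, if the wrist force passes 120 N, or if a joint passes its speed limit or range.

ROBOT

A 7-joint arm with a two-finger parallel gripper is mounted at the origin on the work surface. World frame = base frame: x ahead of the robot, y to its left, z up, the work surface at z = 0. Lengths are in mm, angles in degrees, forces in N, time in s.
With the tool pointing down it reaches from about 400 to 925 mm from the base axis. Payload 4.1 kg.
Tool frame: the origin (TCP) lies at the very end of the fingers, on their centre line; the grasp point (between the pads) lies 19 mm behind it; z points along the fingers, y is the direction in which the jaws open and shut (so a half turn about z gives the same grasp; the last joint's range is limited). The gripper opens to 85 mm and grips with 20 to 120 N. Pads are 22 mm wide; open, the fingers measure 114 mm over their backs; the gripper's body (76 mm by 85 mm) begins 54 mm behind the grasp point. The pads swing forward as they close: fully open they stand 13 mm farther back than shut.
Start: joints at [70.359, 22.827, 2.584, 88.041, -1.071, 69.15, -2.905], TCP at [156.94, -630.804, 231.347] pointing down, gripper open.
Joint ranges: [-161.44, 161.44], [-28.35, 127.94], [-78.24, 83.42], [0, 140.83], [-78.03, 258.03], [13.02, 114.36], [-168.23, 168.23]. Speed limits (degrees/s): [147.25, 147.25, 180, 180, 180, 180, 180].

INTERFACE

Orientations are given as a 3x3 rotation matrix whose columns are the frame's x, y, z axes.
In Python, from workcell import ctrl gives the robot as it stands.
- The arm moves only by the shell command python3 -m inch 'ROWS' [OPENING] [FORCE]. ROWS is JSON, a list of rows, each an object of numbers: "dx", "dy", "dz": the shift along the world's x, y, z in m; "twist": the turn about the world's z in rad. In form: [{"dx": .., "dy": .., "dz": .., "twist": ..}, ...]. A call has 1 to 12 rows; each row shifts and turns the commanded pose from where the row before left it; what a row does not reach is not made up. A row lasts 1/10 s, in which the tool goes at most 50 mm and 8.59 degrees, less where a joint would pass 70% of its speed; a pose out of reach is approached as far as the arm can. A call with a gripper value outside its range is refused whole. OPENING is the opening, from 0 (shut) to 1 (fully open), set as the call begins (- or left out, the last holds). The fingers move at their own pace and stop on an object; FORCE is the grip in N (left out, the last holds). Time passes only in rows, so rows that do not move let the fingers close. It gives the time, the measured TCP pose, the force and the opening at its end, in the units of the state.
- ctrl.state(): the state, without advancing time (a new reading comes with each control period).
- ctrl.grab_frame(name): name is "scene" or "top"; returns a dict with "frame" (420x560x3 uint8, red, green, blue), "depth" (420x560 float32, mm along the optical axis (not along the pixel's ray), 0 where there is no reading), "fovy" (degrees; the focal length in pixels is half the picture's height over the tangent of half this angle, whatever the lens; pixels are square), "cx", "cy" (the principal point, pixels), "k1" (the pictures are not rectified: a ray, as slopes to the right and down, at radius r is drawn at 1 + k1 r^2 times it, then the intrinsics apply), "rvec" (rotation vector, rad) and "tvec" (3), from world to camera coordinates, as OpenCV has them. Camera axes: x right, y down, z forward; pixel columns grow to the right and rows downward; lengths in mm; the calibration is good to about 2 mm. A picture is of the moment at which its call begins.
- ctrl.job_done(): hands the job in, once; it reports no verdict.
The state is a dict: "clock": time; "q": joint angles; "joint_vel": joint speeds; "tau": joint torques, N m; "eef_pos": TCP position; "eef_rot": TCP orientation; "ft_force": force on the tool from outside, world axes, zero at the start; "moment": the same for the moment, N m; "grip_width": opening from 0.0 (shut) to 1.0 (fully open).
Only numpy, scipy, OpenCV 4.12 (cv2) and the standard library are available. Lean on these libraries where they do the work, as an engineer would, in place of code of your own. Each camera call takes 0.05 s, during which the arm holds its last target. There are 200 camera calls.

## Working session

There is one attempt and no reset: what is moved stays moved. The work goes in short steps, Python scripts to look and compute and a shell command to move; the robot and the scene stay as the last step left them, time stands still between calls to the robot, and variables do not carry over. Pictures are saved under pics/ and viewed, about 8 in all and at most 12, crops included, and the job is handed in when it is done.

```bash
mkdir -p pics
cat > h.py <<'E'
import numpy as np, cv2, pickle
from workcell import ctrl
def grab(n,tag):
    f=ctrl.grab_frame(n); pickle.dump(f,open(f'pics/{tag}.pkl','wb'))
    cv2.imwrite(f'pics/{tag}.png',f['frame'][:,:,::-1]); return f
def load(tag): return pickle.load(open(f'pics/{tag}.pkl','rb'))
def K(f):
    h=f['frame'].shape[0]; F=h/2/np.tan(np.radians(f['fovy'])/2)
    return np.array([[F,0,f['cx']],[0,F,f['cy']],[0,0,1]]),np.array([f['k1'],0,0,0,0.])
def ray(f,u,v):
    k,d=K(f); p=cv2.undistortPoints(np.array([[[u,v]]],float),k,d)[0,0]
    R=cv2.Rodrigues(np.array(f['rvec'],float))[0]; t=np.array(f['tvec'],float).ravel()
    return -R.T@t, R.T@np.array([p[0],p[1],1.])
def dep(f,u,v):
    c,r=ray(f,u,v); w=f['depth'][int(v)-1:int(v)+2,int(u)-1:int(u)+2]; w=w[w>0]
    return c+r*np.median(w) if len(w) else None
def atz(f,u,v,z):
    c,r=ray(f,u,v); return c+r*(z-c[2])/r[2]
def tri(fa,a,fb,b):
    c1,r1=ray(fa,*a);c2,r2=ray(fb,*b)
    s=np.linalg.lstsq(np.c_[r1,-r2],c2-c1,rcond=None)[0]
    p,q=c1+s[0]*r1,c2+s[1]*r2; return (p+q)/2,np.linalg.norm(p-q)
def crop(f,u0,v0,u1,v1,s,name):
    cv2.imwrite(f'pics/{name}.png',cv2.resize(f['frame'][v0:v1,u0:u1,::-1],None,fx=s,fy=s,interpolation=cv2.INTER_CUBIC))
E
python3 - <<'E'
from h import *
for n in('scene','top'):
    f=grab(n,n+'0'); c,r=ray(f,280,210); print(n,c.round(),r.round(3),(f['depth']>0).mean())
a=np.hstack([load('scene0')['frame'],load('top0')['frame']])[:,:,::-1]
s=ctrl.state(); print(s['clock'],s['eef_pos'],np.round(s['eef_rot'],3),s['grip_width'])
E
```

```text
scene [769. 470. 918.] [-0.28  -0.462 -0.841] 0.9959863945578231
top [442.  24. 887.] [ 0.083  0.018 -0.996] 0.9959183673469387
0.1 [ 156.77483867 -630.21980522  230.37986099] [[ 0.97   0.241 -0.001]
 [ 0.241 -0.97   0.002]
 [-0.    -0.002 -1.   ]] 1.0010970747451224
```

View pics/scene0.png

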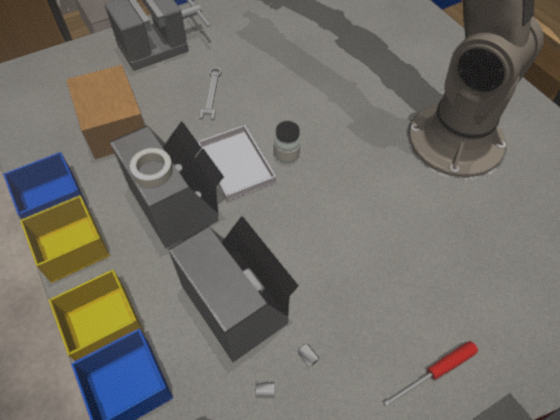

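View pics/top0.png

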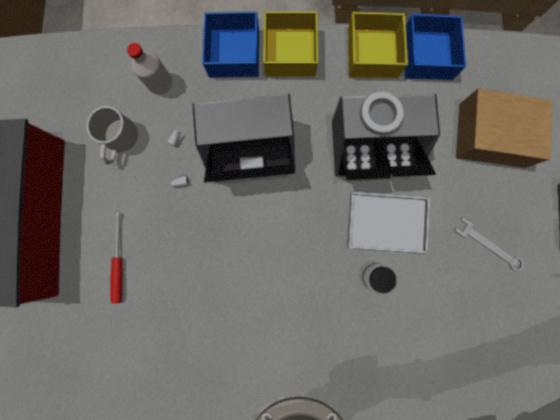

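The scene view shows the wide unit at about (230,290) with the bright spacer at (253,280). The twin unit is at (165,185), the tray at (237,162) and the jar at (288,140).

In the top view these are:
- Wide unit: (243,135)
- Spacer: (252,162)
- Twin unit: (388,135)
- Tray: (389,222)
- Jar: (381,279)

There are three spacer candidates in the top view: (252,162) in the bin, and small ones on the bench at (174,137) and (179,182). The one in the bin is the largest and lies where the text says, so I'll confirm it in a crop.

Run:
```python
from h import *
t,s=load('top0'),load('scene0')
a=cv2.resize(t['frame'][85:195,160:310],None,fx=4,fy=4,interpolation=cv2.INTER_CUBIC)
crop(t,160,85,310,195,5,'c1'); crop(s,160,210,310,365,3.8,'c2')
for n,u,v in [('sp',252,162),('unitroof',243,125),('small1',174,137),('small2',179,182),('trayfloor',389,222),('jarlid',383,280),('benchmid',300,250)]:
    print(n,dep(t,u,v).round(1))
for n,u,v in [('sp',253,280),('roof',215,275),('jar',288,130),('trayfloor',237,162)]: print(n,dep(s,u,v).round(1))
```

```text
sp [611.7  97.7  55.1]
unitroof [660.6 106.1 156.6]
small1 [675.5 273.6  21.1]
small2 [575.1 259.1  22.2]
trayfloor [ 489.8 -198.7    4.1]
jarlid [ 370.8 -164.7   85.8]
benchmid [428.9  -3.5   1.9]
sp [603.8 105.1  54. ]
roof [673.5 108.2 154.7]
jar [ 371.3 -159.7   84.2]
trayfloor [ 484.4 -195.3    2.9]
```

View pics/c1.png

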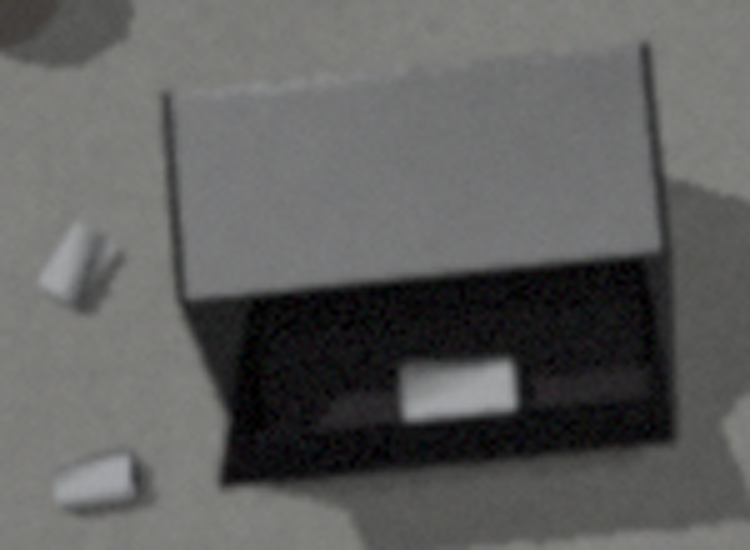

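View pics/c2.png

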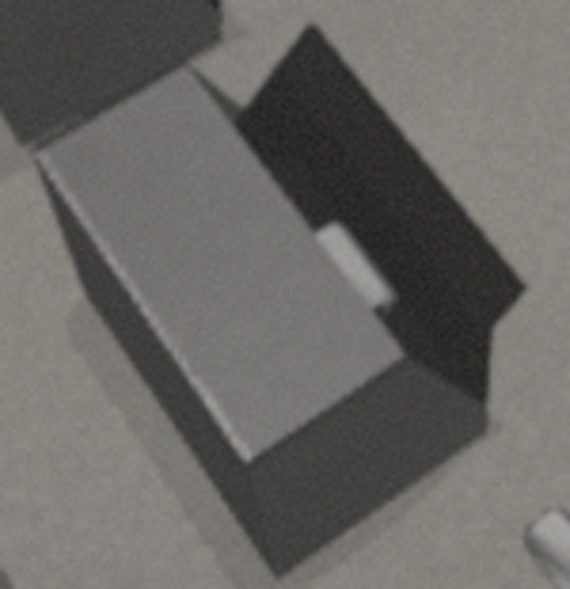

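The crops confirm it: the spacer in the bin measures about 24x12 px and is clearly larger than the two on the bench. I read the roof corners at (168,95), (645,45), (660,250) and (183,300) in crop 1, and the lip ends at (225,485) and (672,438). Next is the unit pose.

Run:
```python
from h import *
t,s=load('top0'),load('scene0')
T=lambda p:((p[0]+.5)/5-.5+160,(p[1]+.5)/5-.5+85)
S=lambda p:((p[0]+.5)/3.8-.5+160,(p[1]+.5)/3.8-.5+210)
A=[(168,95),(645,45),(660,250),(183,300),(225,485),(672,438)]
B=[(40,152),None,None,None,None,None]
# scene: far y side(-y)= upper-left?; roof corners/lip
B=[(248,460),(40,152),(188,68),(403,355),(523,288),(312,25)]
P=[]
for a,b in zip(A,B):
    p,e=tri(t,T(a),s,S(b)); P.append(p); print(p.round(1),round(e,1))
P=np.array(P)
def fit(Z):
    m=np.array([[65,92],[65,-92],[-15,-92],[-15,92]],float)
    c=Z[:4,:2]; mm=m-m.mean(0); cc=c-c.mean(0)
    th=np.arctan2((mm[:,0]*cc[:,1]-mm[:,1]*cc[:,0]).sum(),(mm*cc).sum())
    R=np.array([[np.cos(th),-np.sin(th)],[np.sin(th),np.cos(th)]])
    o=c.mean(0)-R@m.mean(0); return th,R,o,(c-(m@R.T+o))
Z=np.array([atz(t,*T(a),156) for a in A[:4]]); Z2=np.array([atz(s,*S(a),156) for a in B[:4]])
for z in(P,Z,Z2): th,R,o,res=fit(z); print(np.degrees(th).round(2),o.round(1),res.round(1).tolist())
th,R,o,_=fit((Z+Z2)/2)
for p in P[4:]: print('lip in unit',(R.T@(p[:2]-o)).round(1),p[2].round(1))
sp=[(400,365),(513,358),(520,410),(405,422)]; q=np.mean([T(a) for a in sp],0)
p=atz(t,*q,55); print('spacer top visible',p.round(1),(R.T@(p[:2]-o)).round(1))
d=dep(s,*S((355,268)));print('scene sp',d.round(1),(R.T@(d[:2]-o)).round(1))
for c in [(351,194),(429,196),(427,251),(350,248)]: print('tray',atz(t,*c,25).round(1))
```

```text
[702.7 201.1 155.1] 1.5
[720.5  23.4 151.5] 5.2
[642.5  17.2 150.8] 3.1
[624.7 193.  153.9] 0.3
[558.4 181.9 127.7] 2.6
[575.9  12.4 128.9] 2.8
5.68 [647.7 106.2] [[-0.6, -3.1], [-1.0, 2.3], [0.6, 4.0], [1.0, -3.3]]
5.68 [647.8 105.3] [[-0.4, -2.8], [-0.5, 1.7], [0.4, 4.1], [0.5, -2.9]]
5.58 [647.2 108.8] [[-0.8, -4.8], [-1.9, 4.4], [1.0, 5.5], [1.6, -5.1]]
lip in unit [-81.3  83.2] 127.7
lip in unit [-80.5 -87.2] 128.9
spacer top visible [611.   98.7  55. ] [-37.1  -4.8]
scene sp [603.8 105.3  53.8] [-43.6   2.6]
tray [ 548.7 -112.2   25. ]
tray [ 545.  -282.5   25. ]
tray [ 426.4 -275.4   25. ]
tray [ 433.4 -108.9   25. ]
```

The unit origin is at (647.5, 107) with yaw 5.65°, so the pivot is at (588, 101, 25). The lip sits at unit x = -81, which means the bin is shut. The spacer is at unit (-42, ~0) with its top at z ≈ 55, as expected. The tray centre is (488, -195). I'll move above the gap with the fingers shut.

```bash
r='{"dx":0.019,"dy":0.0305,"dz":0,"twist":-0.006}'; python3 -m inch '[{"dx":0.019,"dy":0.0305,"dz":0,"twist":-0.006},{"dx":0.019,"dy":0.0305,"dz":0,"twist":-0.006},{"dx":0.019,"dy":0.0305,"dz":0,"twist":-0.006},{"dx":0.019,"dy":0.0305,"dz":0,"twist":-0.006},{"dx":0.019,"dy":0.0305,"dz":0,"twist":-0.006},{"dx":0.019,"dy":0.0305,"dz":0,"twist":-0.006},{"dx":0.019,"dy":0.0305,"dz":0,"twist":-0.006},{"dx":0.019,"dy":0.0305,"dz":0,"twist":-0.006},{"dx":0.019,"dy":0.0305,"dz":0,"twist":-0.006},{"dx":0.019,"dy":0.0305,"dz":0,"twist":-0.006},{"dx":0.019,"dy":0.0305,"dz":0,"twist":-0.006},{"dx":0.019,"dy":0.0305,"dz":0,"twist":-0.006}]' 0 40
```

```text
clock: 1.3
eef_pos: [385.2, -263.3, 231.1]
eef_rot: [[0.985, 0.171, -0.0], [0.171, -0.985, 0.0], [-0.0, -0.0, -1.0]]
ft_force: [0.4, 0.1, -0.5]
grip_width: -0.003
```

```bash
python3 -m inch '[{"dx":0.0187,"dy":0.0305,"dz":0,"twist":-0.006},{"dx":0.0187,"dy":0.0305,"dz":0,"twist":-0.006},{"dx":0.0187,"dy":0.0305,"dz":0,"twist":-0.006},{"dx":0.0187,"dy":0.0305,"dz":0,"twist":-0.006},{"dx":0.0187,"dy":0.0305,"dz":0,"twist":-0.006},{"dx":0.0187,"dy":0.0305,"dz":0,"twist":-0.006},{"dx":0.0187,"dy":0.0305,"dz":0,"twist":-0.006},{"dx":0.0187,"dy":0.0305,"dz":0,"twist":-0.006},{"dx":0.0187,"dy":0.0305,"dz":0,"twist":-0.006},{"dx":0.0187,"dy":0.0305,"dz":0,"twist":-0.006},{"dx":0.0187,"dy":0.0305,"dz":0,"twist":-0.006},{"dx":0.0187,"dy":0.0305,"dz":0,"twist":-0.006}]' 0 40
python3 -m inch '[{"dx":0,"dy":0,"dz":-0.015,"twist":0},{"dx":0,"dy":0,"dz":-0.015,"twist":0},{"dx":0,"dy":0,"dz":0,"twist":0},{"dx":0,"dy":0,"dz":0,"twist":0}]'
python3 - <<'E'
from h import *
t=grab('top','t1'); s=grab('scene','s1')
a=cv2.resize(t['frame'][80:220,160:310],(400,373)); b=cv2.resize(s['frame'][180:370,150:320],(400,447))
cv2.imwrite('pics/v1.png',np.hstack([cv2.copyMakeBorder(a,0,74,0,0,0),b])[:,:,::-1])
E
```

```text
clock: 2.5
eef_pos: [609.7, 102.2, 230.8]
eef_rot: [[0.995, 0.099, -0.001], [0.099, -0.995, -0.0], [-0.001, 0.0, -1.0]]
ft_force: [-0.1, -0.3, -0.3]
grip_width: 0.001
clock: 2.9
eef_pos: [608.6, 99.3, 200.5]
eef_rot: [[0.995, 0.098, -0.002], [0.098, -0.995, -0.001], [-0.002, 0.001, -1.0]]
ft_force: [0.1, -0.2, -0.4]
grip_width: 0.003
```

View pics/v1.png

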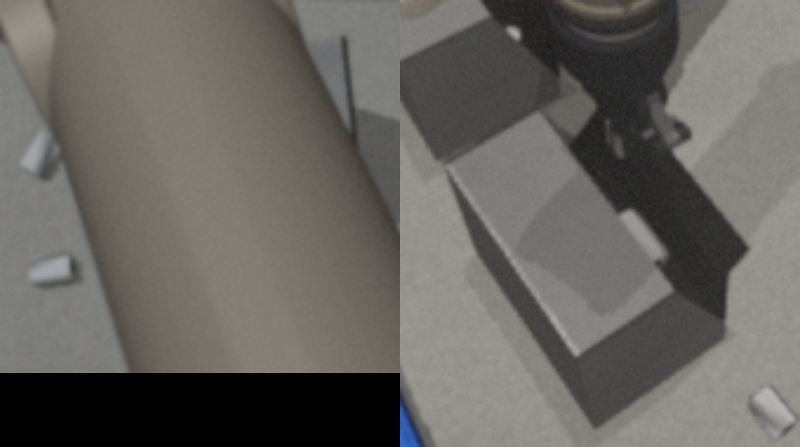

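The top view is blocked by the arm. The scene view shows the shut fingers over the gap at about (630,140) in the crop. In the unit frame the tool is at (-39.5, -4), inside the -60 to -15 gap, so I'll go down to z ≈ 98.

```bash
python3 -m inch '[{"dx":0,"dy":0,"dz":-0.02,"twist":0},{"dx":0,"dy":0,"dz":-0.02,"twist":0},{"dx":0,"dy":0,"dz":-0.02,"twist":0},{"dx":0,"dy":0,"dz":-0.02,"twist":0},{"dx":0,"dy":0,"dz":-0.02,"twist":0},{"dx":0,"dy":0,"dz":0,"twist":0},{"dx":0,"dy":0,"dz":0,"twist":0}]'
python3 -m inch '[{"dx":-0.004,"dy":-0.0004,"dz":0,"twist":0},{"dx":-0.004,"dy":-0.0004,"dz":0,"twist":0},{"dx":0,"dy":0,"dz":0,"twist":0},{"dx":0,"dy":0,"dz":0,"twist":0}]'
```

```text
clock: 3.7
eef_pos: [609.8, 100.9, 102.2]
eef_rot: [[0.995, 0.099, 0.001], [0.099, -0.995, -0.0], [0.001, 0.0, -1.0]]
ft_force: [-0.5, -0.2, 0.5]
grip_width: -0.0
clock: 4.1
eef_pos: [601.5, 100.4, 102.0]
eef_rot: [[0.995, 0.1, 0.001], [0.1, -0.995, -0.0], [0.001, 0.0, -1.0]]
ft_force: [0.2, 0.0, -0.3]
grip_width: -0.002
```

```bash
python3 -m inch '[{"dx":-0.003,"dy":-0.0003,"dz":-0.001},{"dx":-0.0075,"dy":-0.0007,"dz":-0.0004},{"dx":-0.0075,"dy":-0.0007,"dz":-0.0011},{"dx":-0.0073,"dy":-0.0007,"dz":-0.0019},{"dx":-0.007,"dy":-0.0007,"dz":-0.0026},{"dx":-0.0067,"dy":-0.0007,"dz":-0.0033},{"dx":-0.0064,"dy":-0.0006,"dz":-0.004},{"dx":0,"dy":0,"dz":0}]'
```

```text
invalid input at $[0]: expected keys dx, dy, dz, twist
```

```bash
python3 -m inch '[{"dx":-0.003,"dy":-0.0003,"dz":-0.001,"twist":0},{"dx":-0.0075,"dy":-0.0007,"dz":-0.0004,"twist":0},{"dx":-0.0075,"dy":-0.0007,"dz":-0.0011,"twist":0},{"dx":-0.0073,"dy":-0.0007,"dz":-0.0019,"twist":0},{"dx":-0.007,"dy":-0.0007,"dz":-0.0026,"twist":0},{"dx":-0.0067,"dy":-0.0007,"dz":-0.0033,"twist":0},{"dx":-0.0064,"dy":-0.0006,"dz":-0.004,"twist":0},{"dx":0,"dy":0,"dz":0,"twist":0}]'
```

```text
clock: 4.9
eef_pos: [553.5, 95.6, 86.0]
eef_rot: [[0.995, 0.1, -0.004], [0.1, -0.995, -0.001], [-0.004, 0.001, -1.0]]
ft_force: [0.0, 0.9, -0.9]
grip_width: 0.001
```

```bash
python3 -m inch '[{"dx":-0.006,"dy":-0.0006,"dz":-0.0054,"twist":0},{"dx":-0.0063,"dy":-0.0006,"dz":-0.0066,"twist":0},{"dx":-0.005,"dy":-0.0005,"dz":-0.0066,"twist":0},{"dx":-0.0043,"dy":-0.0004,"dz":-0.0073,"twist":0},{"dx":-0.0034,"dy":-0.0003,"dz":-0.0076,"twist":0},{"dx":0,"dy":0,"dz":0,"twist":0},{"dx":0,"dy":0,"dz":0,"twist":0},{"dx":0,"dy":0,"dz":0,"twist":0}]'
python3 - <<'E'
from h import *
s=grab('scene','s2'); crop(s,150,180,320,370,3.1,'v2')
E
```

```text
clock: 5.7
eef_pos: [530.8, 93.6, 53.3]
eef_rot: [[0.995, 0.1, -0.0], [0.1, -0.995, -0.0], [-0.001, 0.0, -1.0]]
ft_force: [-0.1, 0.3, -0.3]
grip_width: -0.0
```

View pics/v2.png

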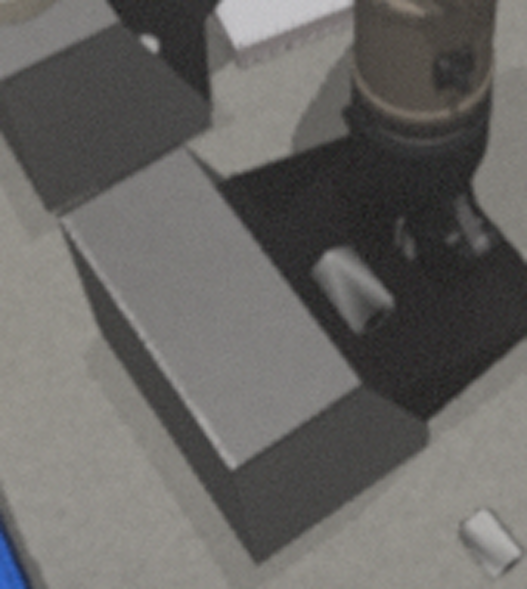

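The bin is well tilted out, and the spacer lies in the corner at about (352,290) in the crop, clear of the roof. I'll lift, move the arm aside and measure from both views.

```bash
python3 -m inch '[{"dx":0,"dy":0,"dz":0.02,"twist":0},{"dx":0,"dy":0,"dz":0.04,"twist":0},{"dx":0,"dy":0,"dz":0.04,"twist":0},{"dx":0,"dy":-0.02,"dz":0.04,"twist":0},{"dx":0,"dy":-0.045,"dz":0.02,"twist":0},{"dx":0,"dy":-0.045,"dz":0,"twist":0},{"dx":0,"dy":-0.045,"dz":0,"twist":0},{"dx":0,"dy":-0.045,"dz":0,"twist":0},{"dx":0,"dy":-0.045,"dz":0,"twist":0},{"dx":0,"dy":-0.02,"dz":0,"twist":0},{"dx":0,"dy":0,"dz":0,"twist":0},{"dx":0,"dy":0,"dz":0,"twist":0}]' 0.9
python3 - <<'E'
from h import *
s=grab('scene','s3'); t=grab('top','t3')
a=cv2.resize(t['frame'][130:205,190:300],(440,300),interpolation=cv2.INTER_CUBIC)
b=cv2.resize(s['frame'][230:320,220:300],(320,360),interpolation=cv2.INTER_CUBIC)
cv2.imwrite('pics/v3.png',np.hstack([cv2.copyMakeBorder(a,0,60,0,0,0),b])[:,:,::-1])
E
```

```text
clock: 6.95
eef_pos: [531.0, -170.8, 213.5]
eef_rot: [[0.995, 0.099, -0.0], [0.099, -0.995, 0.001], [0.0, -0.001, -1.0]]
ft_force: [0.2, 0.6, 0.7]
grip_width: 0.903
```

View pics/v3.png

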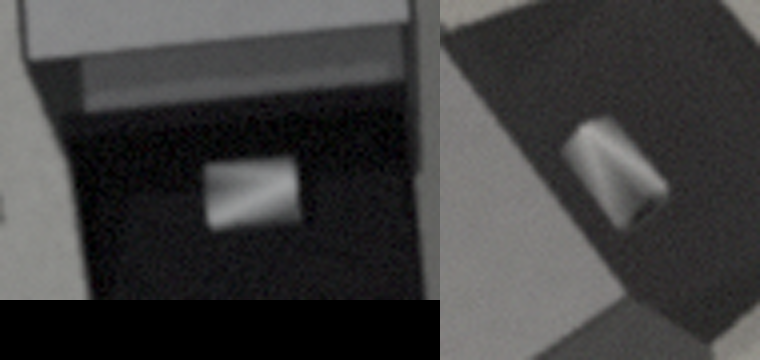

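The spacer is clear in both views. In the top crop it spans (205–301, 156–230), and in the scene crop it is centred at about (615,175). I'll fit it from the depth of both views.

Run:
```python
from h import *
s,t=load('s3'),load('t3'); th=np.radians(5.65); R=np.array([[np.cos(th),-np.sin(th)],[np.sin(th),np.cos(th)]]); o=np.array([647.5,107])
U=lambda p:np.r_[R.T@(p[:2]-o),p[2]]
for f,P in((t,[(205,162),(297,156),(301,222),(210,230)]),(s,[(123,152),(168,117),(228,188),(185,232)])):
    o0=(190,130) if f is t else (220,230)
    poly=np.array([((a+.5)/4-.5+o0[0],(b+.5)/4-.5+o0[1]) for a,b in P])
    m=np.zeros((420,560),np.uint8); cv2.fillPoly(m,[poly.round().astype(int)],1); m=cv2.erode(m,np.ones((3,3)))
    C=np.array([U(dep(f,u,v)) for v,u in np.argwhere(m)])
    print(len(C),'med',np.median(C,0).round(1),'min',C.min(0).round(1),'max',C.max(0).round(1))
    print(' corners@48',[U(atz(f,*q,48)).round(0).tolist() for q in poly],'ctr',U(atz(f,*poly.mean(0),57)).round(1))
    # bin front surface points -> tilt
pts=np.array([U(dep(t,u,v)) for u in range(215,290,6) for v in range(186,200,3)]); A=np.c_[pts[:,0]+60,np.ones(len(pts))]
k=np.linalg.lstsq(A,pts[:,2],rcond=None)[0]; print('front slope',k,'tilt',np.arctan2(1,-k[0]), pts.min(0),pts.max(0))
q=(((207.5+299)/2+.5)/4-.5+190,((192.5)+.5)/4-.5+130); q2=((175.5+.5)/4-.5+220,(172+.5)/4-.5+230)
p,e=tri(t,q,s,q2); print('tri centre',p.round(1),U(p).round(1),round(e,1))
```

```text
337 med [-70.9  -5.1  59.7] min [-83.8 -27.2  37. ] max [-53.4  18.4  65. ]
 corners@48 [[-50.0, 19.0, 48.0], [-52.0, -29.0, 48.0], [-86.0, -28.0, 48.0], [-86.0, 20.0, 48.0]] ctr [-70.1  -4.9  57. ]
294 med [-66.1   4.5  58.6] min [-80.8 -19.2  42.4] max [-55.1  23.   63.6]
 corners@48 [[-55.0, -24.0, 48.0], [-84.0, -27.0, 48.0], [-85.0, 20.0, 48.0], [-56.0, 27.0, 48.0]] ctr [-67.7   2.8  57. ]
front slope [-0.36407234 27.14752091] tilt 1.2216403158495497 [-117.80855158  -73.50820658   32.21041735] [-75.35740529  79.47537077  48.88835171]
tri centre [578.8  97.1  45.8] [-69.3  -3.1  45.8] 3.2
```

The tilt is about 1.22 rad. The spacer centre is at (579, 97.5, 46.5) with its top at about 64, and the two views agree to about 3 mm. It lies along the unit's y axis.

```bash
python3 -m inch '[{"dx":0.0068,"dy":0.0384,"dz":0,"twist":0},{"dx":0.0068,"dy":0.0384,"dz":0,"twist":0},{"dx":0.0068,"dy":0.0384,"dz":0,"twist":0},{"dx":0.0068,"dy":0.0384,"dz":0,"twist":0},{"dx":0.0068,"dy":0.0384,"dz":0,"twist":0},{"dx":0.0068,"dy":0.0384,"dz":0,"twist":0},{"dx":0.0068,"dy":0.0384,"dz":0,"twist":0},{"dx":0,"dy":0,"dz":-0.03,"twist":0},{"dx":0,"dy":0,"dz":-0.04,"twist":0},{"dx":0,"dy":0,"dz":-0.03,"twist":0},{"dx":0,"dy":0,"dz":0,"twist":0},{"dx":0,"dy":0,"dz":0,"twist":0}]'
```

```text
clock: 8.25
eef_pos: [578.4, 98.9, 114.1]
eef_rot: [[0.995, 0.102, -0.0], [0.102, -0.995, 0.001], [-0.0, -0.001, -1.0]]
ft_force: [-0.6, -0.4, 1.4]
grip_width: 0.901
```

```bash
python3 -m inch '[{"dx":0,"dy":-0.0008,"dz":-0.02,"twist":0},{"dx":0,"dy":0,"dz":-0.02,"twist":0},{"dx":0,"dy":0,"dz":-0.015,"twist":0},{"dx":0,"dy":0,"dz":-0.01,"twist":0},{"dx":0,"dy":0,"dz":-0.007,"twist":0},{"dx":0,"dy":0,"dz":-0.005,"twist":0},{"dx":0,"dy":0,"dz":0,"twist":0},{"dx":0,"dy":0,"dz":0,"twist":0}]'
python3 - <<'E'
from h import *
s=grab('scene','s4'); crop(s,190,190,310,330,4,'v4')
E
```

```text
clock: 9.05
eef_pos: [579.0, 96.8, 37.0]
eef_rot: [[0.995, 0.1, 0.001], [0.1, -0.995, 0.0], [0.001, 0.0, -1.0]]
ft_force: [-0.1, 0.3, 0.7]
grip_width: 0.902
```

View pics/v4.png

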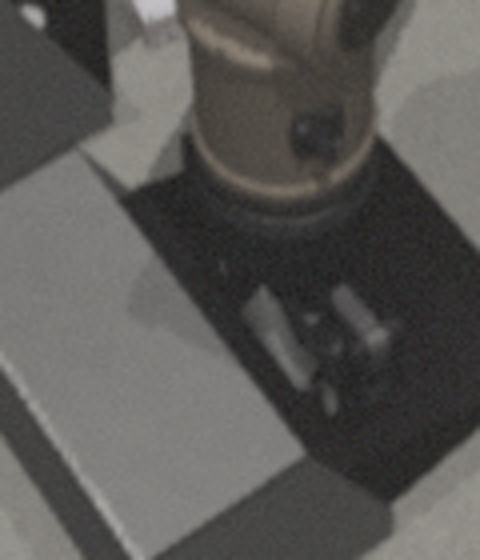

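The open fingers straddle the spacer. The spacer's bright face is at about (280,340), with the near finger pad just past its end at (330,395). There is no contact force, so I'll close.

```bash
python3 -m inch '[{"dx":0,"dy":0,"dz":0,"twist":0},{"dx":0,"dy":0,"dz":0,"twist":0},{"dx":0,"dy":0,"dz":0,"twist":0},{"dx":0,"dy":0,"dz":0,"twist":0},{"dx":0,"dy":0,"dz":0,"twist":0},{"dx":0,"dy":0,"dz":0,"twist":0},{"dx":0,"dy":0,"dz":0,"twist":0},{"dx":0,"dy":0,"dz":0,"twist":0},{"dx":0,"dy":0,"dz":0,"twist":0},{"dx":0,"dy":0,"dz":0,"twist":0}]' 0 70
```

```text
clock: 10.1
eef_pos: [578.9, 96.7, 37.2]
eef_rot: [[0.995, 0.1, 0.001], [0.1, -0.995, -0.0], [0.001, 0.0, -1.0]]
ft_force: [-1.6, -0.3, 5.2]
grip_width: 0.525
```

```bash
python3 -m inch '[{"dx":0,"dy":0,"dz":0.005,"twist":0},{"dx":0,"dy":0,"dz":0.01,"twist":0},{"dx":0,"dy":0,"dz":0.02,"twist":0},{"dx":0,"dy":0,"dz":0.025,"twist":0},{"dx":0,"dy":0,"dz":0.03,"twist":0},{"dx":0,"dy":0,"dz":0.03,"twist":0},{"dx":0,"dy":0,"dz":0.03,"twist":0},{"dx":0,"dy":0,"dz":0,"twist":0},{"dx":0,"dy":0,"dz":0,"twist":0},{"dx":0,"dy":0,"dz":0,"twist":0}]'
```

```text
clock: 11.1
eef_pos: [577.4, 96.1, 185.1]
eef_rot: [[0.995, 0.1, -0.003], [0.1, -0.995, -0.001], [-0.003, 0.0, -1.0]]
ft_force: [0.1, 0.1, -1.7]
grip_width: 0.523
```

The spacer is held: the width is 0.523 (about 45 mm) and the weight reads about 1.7 N. Next I'll carry it over the tray, turn it to the tray's axes and lower it.

```bash
python3 -m inch '[{"dx":-0.0119,"dy":-0.0364,"dz":0,"twist":-0.016},{"dx":-0.0119,"dy":-0.0364,"dz":0,"twist":-0.016},{"dx":-0.0119,"dy":-0.0364,"dz":0,"twist":-0.016},{"dx":-0.0119,"dy":-0.0364,"dz":0,"twist":-0.016},{"dx":-0.0119,"dy":-0.0364,"dz":0,"twist":-0.016},{"dx":-0.0119,"dy":-0.0364,"dz":0,"twist":-0.016},{"dx":-0.0119,"dy":-0.0364,"dz":0,"twist":-0.016},{"dx":-0.0119,"dy":-0.0364,"dz":0,"twist":-0.016},{"dx":0,"dy":0,"dz":-0.03,"twist":0},{"dx":0,"dy":0,"dz":-0.03,"twist":0},{"dx":0,"dy":0,"dz":0,"twist":0},{"dx":0,"dy":0,"dz":0,"twist":0}]'
python3 - <<'E'
from h import *
s=grab('scene','s5'); t=grab('top','t5'); crop(s,150,80,320,220,3.5,'v5')
for n,u,v in [('jar',288,130),('trayfl',222,155)]: print(n,dep(s,u,v))
E
```

```text
clock: 12.3
eef_pos: [482.6, -194.1, 125.6]
eef_rot: [[1.0, -0.028, -0.003], [-0.028, -1.0, 0.001], [-0.003, -0.001, -1.0]]
ft_force: [0.1, 0.8, -1.6]
grip_width: 0.524
jar [ 371.63530505 -159.16945246   84.85908723]
trayfl [ 505.07123297 -231.00081167    2.6085319 ]
```

View pics/v5.png

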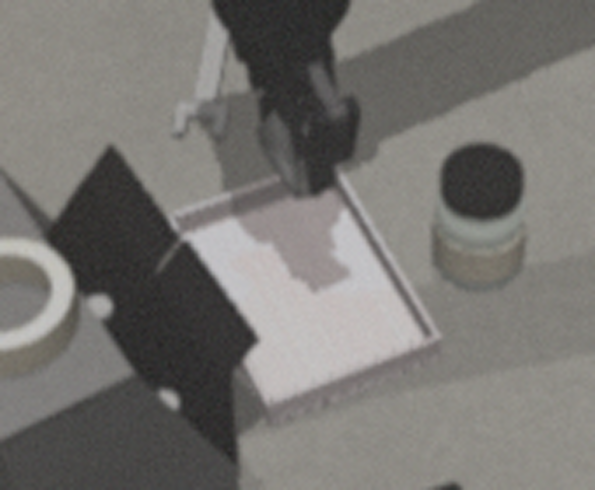

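The spacer is still gripped at about (285,150), over the tray. The jar at (480,215) is clear, and the tray (175–440, 180–420) is undisturbed. I'll lower it in stages.

```bash
python3 -m inch '[{"dx":0,"dy":0,"dz":-0.02,"twist":0},{"dx":0,"dy":0,"dz":-0.025,"twist":0},{"dx":0,"dy":0,"dz":-0.025,"twist":0},{"dx":0,"dy":0,"dz":-0.02,"twist":0},{"dx":0,"dy":0,"dz":-0.01,"twist":0},{"dx":0,"dy":0,"dz":-0.005,"twist":0},{"dx":0,"dy":0,"dz":0,"twist":0},{"dx":0,"dy":0,"dz":0,"twist":0}]'
python3 -m inch '[{"dx":0,"dy":0,"dz":-0.002,"twist":0},{"dx":0,"dy":0,"dz":-0.002,"twist":0},{"dx":0,"dy":0,"dz":0,"twist":0},{"dx":0,"dy":0,"dz":0,"twist":0}]'
```

```text
clock: 13.2
eef_pos: [484.4, -194.9, 22.7]
eef_rot: [[1.0, -0.028, 0.002], [-0.028, -1.0, -0.001], [0.002, 0.001, -1.0]]
ft_force: [0.0, 0.2, -1.8]
grip_width: 0.525
clock: 13.6
eef_pos: [483.3, -194.6, 17.6]
eef_rot: [[1.0, -0.028, 0.0], [-0.028, -1.0, -0.0], [0.0, 0.0, -1.0]]
ft_force: [0.4, 0.2, -1.1]
grip_width: 0.521
```

```bash
for i in 1; do python3 -m inch '[{"dx":0,"dy":0,"dz":-0.002,"twist":0},{"dx":0,"dy":0,"dz":-0.001,"twist":0},{"dx":0,"dy":0,"dz":0,"twist":0},{"dx":0,"dy":0,"dz":0,"twist":0}]'; done
```

```text
clock: 14.0
eef_pos: [483.3, -194.6, 14.5]
eef_rot: [[1.0, -0.028, -0.0], [-0.028, -1.0, -0.0], [-0.0, 0.0, -1.0]]
ft_force: [-0.2, -0.4, -0.8]
grip_width: 0.524
```

```bash
python3 -m inch '[{"dx":0,"dy":0,"dz":-0.002,"twist":0},{"dx":0,"dy":0,"dz":0,"twist":0},{"dx":0,"dy":0,"dz":0,"twist":0}]'; python3 -m inch '[{"dx":0,"dy":0,"dz":-0.001,"twist":0},{"dx":0,"dy":0,"dz":0,"twist":0},{"dx":0,"dy":0,"dz":0,"twist":0}]'
```

```text
clock: 14.3
eef_pos: [483.3, -194.5, 12.4]
eef_rot: [[1.0, -0.028, -0.0], [-0.028, -1.0, -0.0], [-0.0, 0.0, -1.0]]
ft_force: [-0.1, -0.6, -1.6]
grip_width: 0.519
clock: 14.6
eef_pos: [483.5, -194.7, 11.9]
eef_rot: [[1.0, -0.028, 0.0], [-0.028, -1.0, -0.0], [0.0, 0.0, -1.0]]
ft_force: [0.0, -0.0, 2.4]
grip_width: 0.521
```

Contact: the force went from -1.6 N to +2.4 N at the expected height of about 12 mm. I'll press slightly more, then release and raise the tool.

```bash
python3 -m inch '[{"dx":0,"dy":0,"dz":-0.0005,"twist":0},{"dx":0,"dy":0,"dz":0,"twist":0},{"dx":0,"dy":0,"dz":0,"twist":0},{"dx":0,"dy":0,"dz":0,"twist":0},{"dx":0,"dy":0,"dz":0,"twist":0},{"dx":0,"dy":0,"dz":0,"twist":0},{"dx":0,"dy":0,"dz":0,"twist":0}]' 0.85 30
python3 -m inch '[{"dx":0,"dy":0,"dz":0.01,"twist":0},{"dx":0,"dy":0,"dz":0.02,"twist":0},{"dx":0,"dy":0,"dz":0.03,"twist":0},{"dx":0,"dy":0,"dz":0.04,"twist":0},{"dx":0,"dy":0,"dz":0.04,"twist":0},{"dx":0,"dy":0,"dz":0.04,"twist":0},{"dx":0,"dy":0.04,"dz":0,"twist":0},{"dx":0,"dy":0.04,"dz":0,"twist":0},{"dx":0,"dy":0.04,"dz":0,"twist":0},{"dx":0,"dy":0.04,"dz":0,"twist":0},{"dx":0,"dy":0.04,"dz":0,"twist":0},{"dx":0,"dy":0,"dz":0,"twist":0}]'
python3 -m inch '[{"dx":0,"dy":0,"dz":0,"twist":0},{"dx":0,"dy":0,"dz":0,"twist":0},{"dx":0,"dy":0,"dz":0,"twist":0}]'
python3 - <<'E'
from h import *
s=grab('scene','s6'); t=grab('top','t6')
a=cv2.resize(t['frame'][125:300,325:455],(390,525)); b=cv2.resize(s['frame'][80:220,150:320],(408,336))
cv2.imwrite('pics/v6.png',np.hstack([a,cv2.copyMakeBorder(b,0,189,0,0,0)])[:,:,::-1])
E
```

```text
clock: 15.3
eef_pos: [483.3, -194.6, 11.0]
eef_rot: [[1.0, -0.028, 0.0], [-0.028, -1.0, -0.0], [0.0, 0.0, -1.0]]
ft_force: [-0.3, 0.1, 0.6]
grip_width: 0.851
clock: 16.5
eef_pos: [483.2, 12.2, 192.3]
eef_rot: [[1.0, -0.018, 0.002], [-0.018, -1.0, 0.003], [0.002, -0.003, -1.0]]
ft_force: [-0.6, -0.9, -0.1]
grip_width: 0.845
clock: 16.8
eef_pos: [483.3, 3.8, 191.1]
eef_rot: [[1.0, -0.031, -0.0], [-0.031, -1.0, -0.001], [-0.0, 0.001, -1.0]]
ft_force: [-0.6, -0.5, -0.3]
grip_width: 0.847
```

View pics/v6.png

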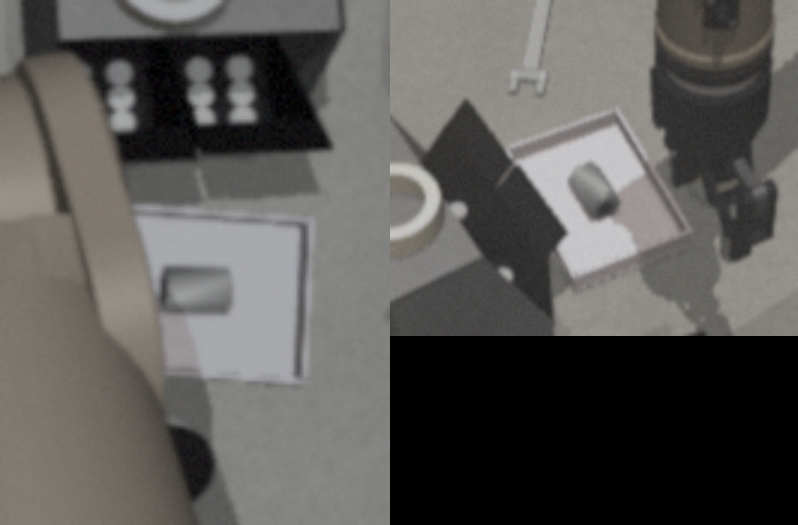

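The spacer lies flat near the middle of the tray, at (197,290) in the left crop and (595,190) in the right one. The twin bins are shut, and the jar lid is at (190,462), in its earlier place. One depth check, then I hand in.

Run:
```python
from h import *
t,s=load('t6'),load('s6')
for n,f,u,v in [('sp',t,325+197/3,125+288/3),('sp',s,150+205/2.4,80+185/2.4),('jar',t,325+200/3,125+462/3),('floor',t,325+260/3,125+290/3)]: print(n,dep(f,u,v).round(1))
st=ctrl.state(); print(st['clock'],st['joint_vel'])
ctrl.job_done()
```

```text
sp [ 490.3 -194.6   34.5]
sp [ 490.5 -187.4   33.2]
jar [ 372.7 -182.1   85.6]
floor [ 490.5 -249.     5.2]
16.9 [-0.10681631  0.02596667 -0.36859077 -0.14264904 -0.04755429 -0.14654361
 -0.1036268 ]
the job is handed in; nothing more can be done
```

I tilted the wide bin out, took the spacer by its ends, set it down in the aluminium tray and handed the job in at about 17 s of the 54 s allowed. No verdict was reported.

- **Wide bin:** it was left tilted out at about 1.22 rad, measured from depth, with the spacer still in its corner before I took it.
- **Set-down:** I lowered the spacer until the wrist force showed contact at the expected height, then opened the fingers. It was not dropped.
- **Spacer:** it lies on its side near the middle of the tray, and its top is 33 to 34.5 mm high in the two views. That puts its centre at about 19 mm, inside the 12 to 24 mm limits.
- **Surroundings:** in the last pictures the tray is flat, the jar stands with its lid still about 85 mm high, and both half-width bins are shut. The arm is clear of everything.

Two things were less certain. The two views differed by 3 to 7 mm in y when locating the spacer, which did not matter for the grasp or the tray. In the last top view the arm hid part of the tray and the jar, so I judged the jar from its visible lid edge and its height there.

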